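Make a chain saw ready for the starter pull

TASK

Make the chain saw on the bench ready for the starter pull; nothing needs gripping, it is all done by pushing with the fingertips. First push the front hand guard fully forward, towards the guide bar, to set the chain brake; then press the white-marked end of the red ignition rocker fully down to switch on; then press the blue decompression valve fully in. Do not lift, tip or shove the saw, and leave the things round it where they are.

Things in the scene. Friction and masses are not known exactly. Their poses are not given: they have to be found in the camera images.
- saw: Chain saw, red, grey and black, about 5 kg, standing loose on the bench. Origin: on the bench under the middle of the engine. +x forward (to the guide bar), +y to the saw's left (starter cover), +z up. Engine 260 mm long, 190 wide; red top 180 mm up from x -60 to +90 mm; black filter cover 174 mm up, ends at x -106. Rear handle reaches to x -300, guide bar (at right side) to x +530.
- saw_handle (a point): Centre of the black cross tube of the front handle, 22 mm thick, running across the saw; its top is 243 mm above the bench. Not to be gripped.
- guard_push (a point): Point on the rear face (towards the front handle) of the black front hand guard, on the saw's centre line. The guard is an upright plate across the saw, 156 mm wide, 62 tall, 7 thick; this point is 14 mm below its top edge and, brake off, 272 mm above the bench. The gap from this face to the front handle tube is about 54 mm. The point moves with the guard.
- brake_guard (a joint): Angle of the hand guard, rad: 0 to 0.05 = brake off (start), 0.36 = fully forward against its stop, brake set. It turns about a cross axis 107 mm below the point guard_push, so that point goes forward about 37 mm and down about 10 mm. It takes about 8 N at the top and stays where it is left.
- rocker_on (a point): Middle of the pressing face of the white-marked ON half (the rear one, away from the guide bar) of the red ignition rocker, 48 x 20 mm, long way along the saw, on the rear handle's root; pivot at saw x -150, z 150 mm. The halves form a V: off, the ON half slopes up to the rear, this point 16 mm behind the pivot and 157 mm up; on, it lies level at 150 mm. Press straight down, clear of the pivot.
- rocker_off (a point): Middle of the OFF half (front one) of the ignition rocker, 16 mm ahead of the pivot. Do not press.
- ignition_rocker (a joint): Angle of the rocker in rad: 0 = off, 0.40 = on, against its stop. It takes about 5 N on the ON half and stays where it is left.
- valve_top (a point): Centre of the flat top of the blue decompression valve button, 18 mm across, on top of the red engine cover on the saw's centre line, 40 mm behind the saw's origin and 60 mm behind the front handle. Out, it is 193 mm above the bench; its steel collar is 183 mm up.
- decomp_valve (a joint): Travel of the valve button in m: 0 = out, 0.006 = fully in. Pressed straight down it takes about 4 N and stays in.
- oil_bottle: Green oil bottle, 48 mm across, 125 mm tall, standing beside the saw. Origin under its middle. Bystander.
- nut_jar: Glass jar with metal lid, 60 mm across, 70 mm tall, standing beside the saw. Origin under its middle. Bystander.
- plug_wrench: Steel T-shaped spark-plug wrench, 160 mm by 80 mm, up to 21 mm high, lying beside the saw. Origin under its middle. Bystander.
- plug_box: Small carton, 85 x 28 x 28 mm, lying beside the saw. Origin under its middle. Bystander.

How it is judged:
By the outcome, as a careful person would: the job done as asked, in the order asked, and still so for the second after the job is handed in, with the robot touching nothing.
It also fails if it takes over 53 s, if anything falls off the work surface, if the arm or the gripper's body presses on something with over 40 N, if the wrist force passes 120 N, or if a joint passes its speed limit or range.

ROBOT

A 6-joint arm with a two-finger parallel gripper is mounted at the origin on the work surface. World frame = base frame: x ahead of the robot, y to its left, z up, the work surface at z = 0. Lengths are in m, angles in rad, forces in N, time in s.
With the tool pointing down it reaches from about 0.325 to 0.925 m from the base axis. Payload 3.1 kg.
Tool frame: the origin (TCP) lies at the very end of the fingers, on their centre line; the grasp point (between the pads) lies 19 mm behind it; z points along the fingers, y is the direction in which the jaws open and shut (so a half turn about z gives the same grasp; the last joint's range is limited). The gripper opens to 85 mm and grips with 20 to 120 N. Pads are 22 mm wide; open, the fingers measure 114 mm over their backs; the gripper's body (76 mm by 85 mm) begins 54 mm behind the grasp point. The pads swing forward as they close: fully open they stand 13 mm farther back than shut.
Start: joints at [-1.316, 0.217, 1.613, -0, 1.311, -0.112], TCP at [0.224, -0.583, 0.231] pointing down, gripper open.
Joint ranges: [-2.75, 2.75], [-0.78, 2.1], [0.31, 2.55], [-1.13, 4.27], [0.13, 2.63], [-2.58, 2.58]. Speed limits (rad/s): [2.79, 2.79, 3.14, 3.14, 3.14, 3.14].

INTERFACE

Orientations are given as a unit quaternion [x, y, z, w].
In Python, from rig import state, camera, camera_model, hand_in gives the robot as it stands.
- The arm moves only by the tool step_arm, never from a script. Its argument "moves" is a list of rows, each a list of 4 numbers: the shift along the tool's x, y, z in m, then the turn about the tool's z in degrees. In form: [[tx, ty, tz, twist], ...]. A call has 1 to 20 rows; each row shifts and turns the pose as measured when the row begins, along the tool's axes as they then stand; what a row does not reach is not made up. A row lasts 1/12 s, in which the tool goes at most 41.7 mm and 7.16 degrees, less where a joint would pass 70% of its speed; a pose out of reach is approached as far as the arm can. A call is refused whole if a number of a shift passes 0.0417 or a number of a turn 7.16, either way. A call with a gripper value outside its range is refused whole. "claw" is the closure, from -1 (fully open) to 1 (shut), set as the call begins (left out, the last holds). The fingers move at their own pace and stop on an object; the grip force is fixed at half the most. Time passes only in rows, so rows that do not move let the fingers close. It gives the time, the measured TCP pose, the force and the opening at its end, in the units of the state.
- state(): the state, without advancing time (a new reading comes with each control period).
- camera(name): name is "scene" or "side" or "wrist"; returns the picture (384x512x3 uint8, red, green, blue); there is no depth.
- camera_model(name): a dict with "mtx" (3x3 intrinsics, pixels), "k1" (the pictures are not rectified: a ray, as slopes to the right and down, at radius r is drawn at 1 + k1 r^2 times it, then the intrinsics apply), "R" (3x3) and "t" (3): a world point X has camera coordinates R X + t. Camera axes: x right, y down, z forward; pixel columns grow to the right and rows downward; lengths in m; the calibration is good to about 2 mm. A picture is of the moment at which its call begins: read the wrist's pose just before it. camera_model takes no time and is no camera call; for the wrist camera it gives the pose at the moment of the call.
- hand_in(): hands the job in, once; it reports no verdict.
The state is a dict: "time": time; "joint_positions": joint angles; "qd": joint speeds; "joint_torque": joint torques, N m; "position": TCP position; "tool_rot": TCP orientation; "wrist_force": force on the tool from outside, world axes, zero at the start; "wrist_torque": the same for the moment, N m; "opening": finger opening in m.
Only numpy, scipy, OpenCV 4.12 (cv2) and the standard library are available. Lean on these libraries where they do the work, as an engineer would, in place of code of your own. Each camera call takes 0.05 s, during which the arm holds its last target. There are 200 camera calls.

## Working session

There is one attempt and no reset: what is moved stays moved. The work goes in short steps, Python scripts to look and compute and a tool call to move; the robot and the scene stay as the last step left them, time stands still between calls to the robot, and variables do not carry over. Pictures are saved under pics/ and viewed, about 8 in all and at most 12, crops included, and the job is handed in when it is done.

Besides the shell and the picture viewer there is one more tool, called after "Request:" as a command line: name --pt "numbers of a row" for each row, then --argument value for the rest. step_arm: Moves the arm, as the interface text tells. Its arguments: {"type":"object","properties":{"moves":{"type":"array","items":{"type":"array","items":{"type":"number"}}},"claw":{"type":"number"}},"required":["moves"]}

```bash
mkdir -p pics; cat > h.py <<'E'
import numpy as np, cv2
from rig import state,camera,camera_model,hand_in
def snap(n,f):
    m=camera_model(n); im=camera(n); cv2.imwrite('pics/'+f,im[:,:,::-1]); return im,m
def ray(m,u,v):
    K=np.array(m['mtx'],float); R=np.array(m['R']);t=np.array(m['t'])
    d=cv2.undistortPoints(np.array([[[u,v]]],float),K,np.array([m['k1'],0,0,0.]))[0,0]
    return -R.T@t, R.T@np.array([d[0],d[1],1.])
def onz(m,u,v,z):
    c,d=ray(m,u,v); return c+d*(z-c[2])/d[2]
def tri(rs):
    A=0;b=0
    for c,d in rs:
        d=d/np.linalg.norm(d);P=np.eye(3)-np.outer(d,d);A=A+P;b=b+P@c
    return np.linalg.solve(A,b)
def proj(m,X):
    K=np.array(m['mtx'],float);p=np.array(m['R'])@X+np.array(m['t']);s=p[:2]/p[2];s=s*(1+m['k1']*(s@s))
    return K[:2,:2]@s+K[:2,2]
E
python3 - <<'E'
from h import *
a,ma=snap('scene','a.png');b,mb=snap('side','b.png');w,_=snap('wrist','w.png')
cv2.imwrite('pics/ab.png',np.hstack([a,b])[:,:,::-1])
print(state());
for m in(ma,mb,_):print(m)
E
```

```text
{'time': 0.15, 'joint_positions': array([-1.31620934e+00,  2.17596119e-01,  1.61457320e+00, -3.99507014e-06,
        1.31131143e+00, -1.12214206e-01]), 'qd': array([ 0.00097575, -0.00247681, -0.00558002, -0.0008639 , -0.00109163,
        0.00149822]), 'joint_torque': array([-8.82103413e-04, -3.97453129e+01, -3.04414487e+01, -2.49640798e-04,
        5.85919523e-03,  2.57955193e-06]), 'position': array([ 0.22399675, -0.58280888,  0.2302548 ]), 'tool_rot': array([ 9.83228666e-01,  1.82374609e-01, -6.90715467e-05, -9.41514625e-04]), 'wrist_force': array([-0.32905086,  0.38986114, -0.64207082]), 'wrist_torque': array([ 0.01072757, -0.00208081,  0.03640927]), 'opening': 0.08531579495120731}
{'mtx': array([[412.14062197,   0.        , 253.38598323],
       [  0.        , 412.14062197, 196.00681876],
       [  0.        ,   0.        ,   1.        ]]), 'k1': -0.14505702178230773, 'R': array([[ 0.14452458,  0.98949684,  0.00293963],
       [ 0.72212787, -0.10344103, -0.68398194],
       [-0.67649389,  0.10097499, -0.72949302]]), 't': array([-0.03389596, -0.26429138,  1.34956265])}
{'mtx': array([[422.89956628,   0.        , 251.99021515],
       [  0.        , 422.89956628, 191.80005847],
       [  0.        ,   0.        ,   1.        ]]), 'k1': -0.04345973260329213, 'R': array([[-0.96214108, -0.27217203, -0.01438484],
       [-0.14007779,  0.53907666, -0.83052668],
       [ 0.23380066, -0.79706884, -0.55679306]]), 't': array([0.52942456, 0.24532263, 0.8205903 ])}
{'mtx': array([[282.82352896,   0.        , 255.06100367],
       [  0.        , 282.82352896, 188.3186095 ],
       [  0.        ,   0.        ,   1.        ]]), 'k1': -0.04741420675565761, 'R': array([[ 0.3596953 , -0.93306788, -0.00190375],
       [-0.89017163, -0.34376902,  0.2990273 ],
       [-0.27966721, -0.10586405, -0.95424266]]), 't': array([-0.62396052, -0.03988553,  0.37892308])}
```

View pics/a.png

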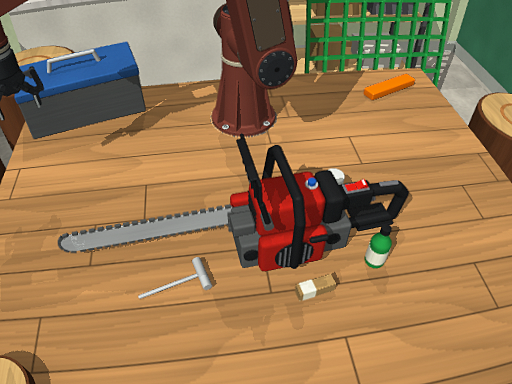

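View pics/b.png

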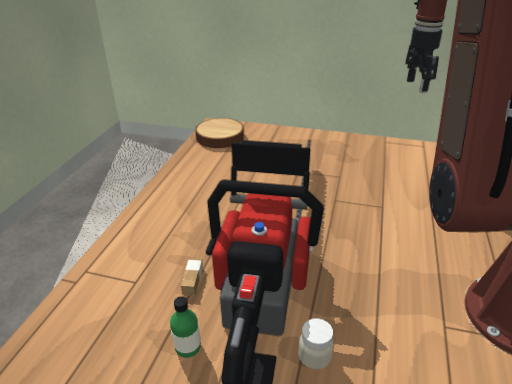

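The scene view shows the saw with its bar pointing left (world -y), the valve at about (312,183) and the rocker at about (355,186). In the side view the valve is at (259,229), the rocker at (248,287) and the guard plate at (271,157).

```bash
python3 - <<'E'
from h import *
a=cv2.imread('pics/a.png');b=cv2.imread('pics/b.png')
A=cv2.resize(a[130:230,225:415],None,fx=4,fy=4,interpolation=2)
B=cv2.resize(b[130:330,200:330],None,fx=2.9,fy=2.9,interpolation=2)
ma=camera_model('scene');mb=camera_model('side')
def blue(im,r):
    y0,y1,x0,x1=r;c=im[y0:y1,x0:x1].astype(int);m=(c[:,:,0]>c[:,:,2]+50)&(c[:,:,0]>c[:,:,1]+30)
    y,x=np.nonzero(m);return x.mean()+x0,y.mean()+y0,len(x)
pa=blue(a,(170,200,295,330));pb=blue(b,(215,245,240,280));print(pa,pb)
print('valve',tri([ray(ma,*pa[:2]),ray(mb,*pb[:2])]), onz(ma,*pa[:2],.191),onz(mb,*pb[:2],.191))
print('rock',tri([ray(ma,355,186),ray(mb,248,287)]))
# guard top corners in the side view on z=.286
for p in((233,141),(309,148)):print('guard top',onz(mb,*p,.286))
cv2.imwrite('pics/z.png',np.vstack([A,cv2.copyMakeBorder(np.zeros((1,760,3),np.uint8),0,0,0,0)]));cv2.imwrite('pics/zb.png',B)
E
```

```text
(np.float64(311.54237288135596), np.float64(181.5762711864407), 59) (np.float64(258.8875), np.float64(226.4375), 80)
valve [0.51148377 0.08366159 0.18688186] [0.51645633 0.08259058 0.191     ] [0.50965704 0.0876596  0.191     ]
rock [0.50028346 0.19322568 0.14563017]
guard top [ 0.59807703 -0.04585045  0.286     ]
guard top [ 0.44770548 -0.05371351  0.286     ]Traceback (most recent call last):
  File "<stdin>", line 14, in <module>
cv2.error: OpenCV(4.12.0) :-1: error: (-5:Bad argument) in function 'copyMakeBorder'
> Overload resolution failed:
>  - copyMakeBorder() missing required argument 'borderType' (pos 6)
>  - copyMakeBorder() missing required argument 'borderType' (pos 6)
```

Request:
step_arm --pt "0 0 -0.013 -7" --pt "0 0 -0.013 -7" --pt "0 0 -0.013 -7" --pt "0 0 -0.013 -7" --pt "0 0 -0.013 -7" --pt "0 0 -0.013 -7" --pt "0 0 -0.013 -7" --pt "0 0 -0.013 -7" --pt "0 0 -0.013 -7" --pt "0 0 -0.013 -7" --pt "0 0 0 -2" --claw 1

```text
time: 1.07
position: [0.223, -0.5791, 0.3568]
tool_rot: [0.675, 0.738, 0.005, -0.008]
wrist_force: [-0.6, 0.6, 0.3]
opening: 0.0001
```

```bash
python3 - <<'E'
from h import *
a=cv2.imread('pics/a.png');b=cv2.imread('pics/b.png')
A=cv2.resize(a[130:230,225:415],None,fx=4,fy=4,interpolation=2)
B=cv2.resize(b[130:330,200:330],None,fx=2.9,fy=2.9,interpolation=2)
cv2.imwrite('pics/z.png',A);cv2.imwrite('pics/zb.png',B)
E
```

```text
(no output)
```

View pics/z.png

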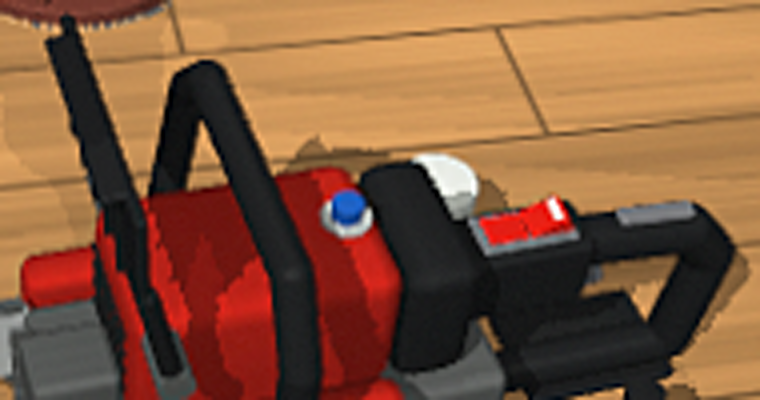

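The crop shows the upright guard at left, the handle tube, the blue valve in its collar, and the rocker with its white mark at the rear end. The jar stands on the far side of the saw.

Request:
step_arm --pt "0.032 0.019 0 0" --pt "0.032 0.019 0 0" --pt "0.032 0.019 0 0" --pt "0.032 0.019 0 0" --pt "0.032 0.019 0 0" --pt "0.032 0.019 0 0" --pt "0.032 0.019 0 0" --pt "0.032 0.019 0 0" --pt "0.032 0.019 0 0" --pt "0.032 0.019 0 0" --pt "0.032 0.019 0 0" --pt "0.032 0.019 0 0" --pt "0.032 0.019 0 0" --pt "0.032 0.019 0 0" --pt "0.032 0.019 0 0" --pt "0.032 0.019 0 0" --pt "0.032 0.019 0 2" --pt "0 0 0 0"

```text
time: 2.57
position: [0.5043, 0.0169, 0.3592]
tool_rot: [0.691, 0.723, 0.006, -0.011]
wrist_force: [-0.2, -0.4, 0.3]
opening: 0.0001
```

```bash
python3 - <<'E'
from h import *
w,m=snap('wrist','w2.png');b,_=snap('side','b2.png')
print(m);print(state()['position'],state()['tool_rot'])
cv2.imwrite('pics/w2b.png',np.hstack([cv2.resize(w,(400,300)),cv2.resize(b,(400,300))])[:,:,::-1])
E
```

```text
{'mtx': array([[282.82352896,   0.        , 255.06100367],
       [  0.        , 282.82352896, 188.3186095 ],
       [  0.        ,   0.        ,   1.        ]]), 'k1': -0.04741420675565761, 'R': array([[ 0.99893362,  0.04570445, -0.00653718],
       [ 0.04573694, -0.96026435,  0.27531892],
       [ 0.00630588, -0.27532431, -0.96133072]]), 't': array([-0.5018272 , -0.07561514,  0.50533264])}
[0.50282685 0.01274656 0.35908406] [ 0.69181535  0.72198971  0.0043027  -0.01019126]
```

View pics/w2.png

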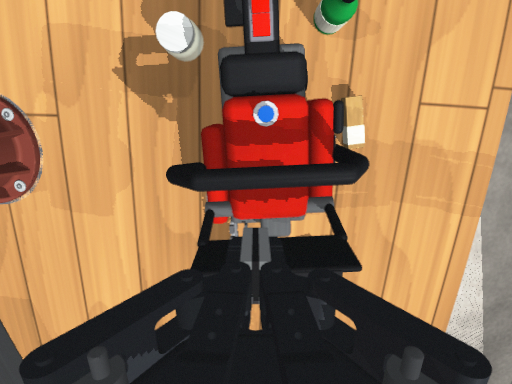

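Wrist view: valve at (266,113), handle tube along row ~177, rocker at (260,18), guard plate corners near (203,238)-(352,236) (lower edge) and (193,269)-(360,270) (top edge).

```bash
python3 - <<'E'
from h import *
im=cv2.imread('pics/w2.png').astype(int)
import pickle
# pose during picture: position .5043->.5028 creeping, use current model
m=camera_model('wrist');ms=camera_model('side');ma=camera_model('scene')
mk=(im[:,:,0]>im[:,:,2]+50)&(im[:,:,0]>im[:,:,1]+30);mk[:90]=0;mk[140:]=0;mk[:,:240]=0;mk[:,290:]=0
y,x=np.nonzero(mk);print(x.mean(),y.mean(),len(x))
v=onz(m,x.mean(),y.mean(),.193);print('valve wrist',v)
print('valve 3', tri([ray(m,x.mean(),y.mean()),ray(ma,311.5,181.6),ray(ms,258.9,226.4)]))
for p,z in(((190,177),.232),((350,175),.232),((193,269),.286),((360,270),.286),((260,18),.15),((248,37),.15),((277,37),.15)):print(p,onz(m,*p,z))
E
```

```text
265.6622222222222 113.35555555555555 225
valve wrist [0.50936788 0.07917021 0.193     ]
valve 3 [0.51087843 0.0816397  0.18618058]
(190, 177) [0.43672385 0.01580701 0.232     ]
(350, 175) [0.59452897 0.02515248 0.232     ]
(193, 269) [ 0.45016908 -0.05342985  0.286     ]
(360, 270) [ 0.59676836 -0.04753748  0.286     ]
(260, 18) [0.49872693 0.18246903 0.15      ]
(248, 37) [0.48602466 0.16213527 0.15      ]
(277, 37) [0.51899299 0.16356377 0.15      ]
```

Request:
step_arm --pt "-0.015 0.0075 0 0" --pt "-0.015 0.0075 0 0" --pt "0 0 0.02 0" --pt "0 0 0.025 0" --pt "0 0 0.025 0" --pt "0 0 0.02 0" --pt "0 0 0.008 0" --pt "0 0 0 0"

```text
time: 3.33
position: [0.5158, -0.0274, 0.2579]
tool_rot: [0.696, 0.718, 0.003, -0.008]
wrist_force: [0.5, -1.1, -0.5]
opening: -0.0001
```

Request:
step_arm --pt "-0.006 0 0 0" --pt "-0.006 0 0 0" --pt "-0.006 0 0 0" --pt "-0.006 0 0 0"

```text
time: 3.67
position: [0.5154, -0.0454, 0.2569]
tool_rot: [0.696, 0.718, 0.01, -0.016]
wrist_force: [1.1, 8.8, -5.8]
opening: 0.0002
```

Request:
step_arm --pt "-0.006 0 0 0" --pt "-0.006 0 0 0" --pt "-0.006 0 0 0"

```text
time: 3.92
position: [0.5152, -0.0545, 0.2558]
tool_rot: [0.695, 0.718, 0.019, -0.026]
wrist_force: [1.2, 9.2, -4.2]
opening: 0.0002
```

Request:
step_arm --pt "-0.009 0 0 0" --pt "-0.009 0 0 0"

```text
time: 4.08
position: [0.5148, -0.0658, 0.2546]
tool_rot: [0.695, 0.718, 0.025, -0.033]
wrist_force: [-0.4, 9.1, -2.8]
opening: 0.0
```

Request:
step_arm --pt "-0.007 0 0 0" --pt "-0.007 0 0 0"

```text
time: 4.25
position: [0.5147, -0.0665, 0.2548]
tool_rot: [0.694, 0.718, 0.038, -0.046]
wrist_force: [-0.5, 20.5, 0.6]
opening: -0.0001
```

Request:
step_arm --pt "0.015 0 0 0" --pt "0.015 0 -0.01 0" --pt "0.01 0 -0.03 0" --pt "0.02 0 -0.03 0" --pt "0.03 0 -0.015 0" --pt "0.035 0 0 0" --pt "0.03 0 0 0" --pt "0 0 0 0"

```text
time: 4.92
position: [0.5151, 0.0767, 0.3766]
tool_rot: [0.696, 0.716, 0.045, -0.039]
wrist_force: [-0.5, -0.5, 0.1]
opening: -0.0
```

```bash
python3 - <<'E'
from h import *
w,m=snap('wrist','w3.png');b,_=snap('side','b3.png');a,_=snap('scene','a3.png')
import pickle;pickle.dump(m,open('m3.pkl','wb'))
print(state()['position'],state()['tool_rot'],state()['wrist_force'])
c=cv2.resize(b[130:330,180:340],(320,400));d=cv2.resize(a[130:280,220:420],(400,300))
p=np.zeros((400,800,3),np.uint8);p[:384,:0]=0;p[:400,:320]=c;p[:300,360:760]=d
cv2.imwrite('pics/c3.png',p[:,:,::-1])
E
```

```text
[0.51463095 0.07267107 0.37374333] [ 0.69724884  0.71450108  0.0424218  -0.0391491 ] [-1.1672175   0.58287245  0.39878907]
```

View pics/w3.png

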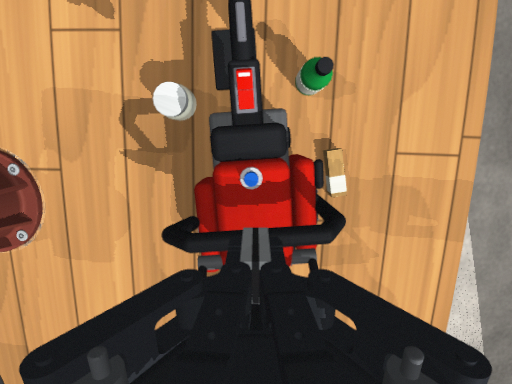

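View pics/c3.png

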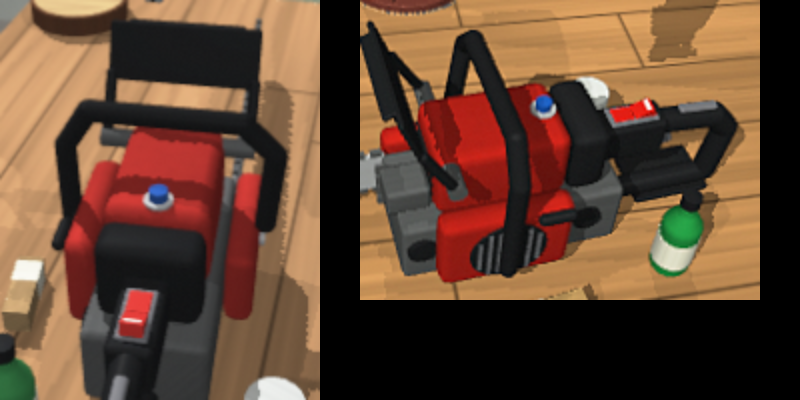

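The guard now leans well forward. In the wrist view the rocker spans rows 67-110 at column 244, with the white mark at (244,74), and the valve is at (251,178).

```bash
python3 - <<'E'
from h import *
import pickle;m=pickle.load(open('m3.pkl','rb'))
im=cv2.imread('pics/w3.png').astype(int)
r=(im[:,:,2]>170)&(im[:,:,1]<80);r[:60]=0;r[118:]=0;r[:,:225]=0;r[:,265:]=0
y,x=np.nonzero(r);print(x.min(),x.max(),y.min(),y.max())
for p,z in(((x.mean(),y.min()),.162),((x.mean(),y.max()),.152),((244,74),.16),((251,178),.193)):print(p,onz(m,*p,z))
from scipy.spatial.transform import Rotation as Ro
s=state();print(s['position'],Ro.from_quat(s['tool_rot']).as_matrix())
E
```

```text
236 253 70 109
(np.float64(244.94589552238807), np.int64(70)) [0.50034616 0.21442148 0.162     ]
(np.float64(244.94589552238807), np.int64(109)) [0.50117126 0.16865462 0.152     ]
(244, 74) [0.49922972 0.21008247 0.16      ]
(251, 178) [0.51135636 0.08536426 0.193     ]
[0.51463095 0.07267107 0.37374333] [[-0.0246228   0.99969165  0.00321295]
 [ 0.99304855  0.02408888  0.11521416]
 [ 0.11510124  0.00602751 -0.99333548]]
```

Request:
step_arm --pt "0.02 -0.002 0.015 0" --pt "0.03 -0.002 0.02 0" --pt "0.03 -0.002 0.03 0" --pt "0.02 -0.002 0.03 0" --pt "0.015 -0.002 0.03 0" --pt "0.009 -0.001 0.03 0" --pt "0 0 0.01 0" --pt "0 0 0 0" --pt "0 0 0 0"

```text
time: 5.82
position: [0.507, 0.2031, 0.2182]
tool_rot: [0.704, 0.708, 0.04, -0.034]
wrist_force: [0.9, 0.5, -1.0]
opening: -0.0003
```

Request:
step_arm --pt "0.002 -0.002 0.016 -1" --pt "0.002 -0.002 0.016 -1" --pt "0.003 -0.002 0.014 -1" --pt "0 0 0 0"

```text
time: 6.15
position: [0.5089, 0.2097, 0.1803]
tool_rot: [0.687, 0.725, 0.046, -0.028]
wrist_force: [-1.1, 0.6, -0.3]
opening: 0.0002
```

Request:
step_arm --pt "0.004 -0.006 0 0" --pt "0.002 -0.004 0.004 0" --pt "0 0 0 0"

```text
time: 6.4
position: [0.5023, 0.2136, 0.1821]
tool_rot: [0.689, 0.723, 0.049, -0.025]
wrist_force: [-0.4, -0.6, 0.2]
opening: 0.0
```

Request:
step_arm --pt "0 0 0.008 0" --pt "0 0 0.008 0" --pt "0 0 0.006 0"

```text
time: 6.65
position: [0.5065, 0.2163, 0.1641]
tool_rot: [0.689, 0.723, 0.053, -0.022]
wrist_force: [0.2, 0.3, -0.8]
opening: 0.0001
```

Request:
step_arm --pt "-0.001 -0.003 0.005 0" --pt "0 -0.002 0.005 0" --pt "0 -0.001 0.004 0"

```text
time: 6.9
position: [0.5044, 0.2175, 0.1507]
tool_rot: [0.689, 0.723, 0.057, -0.02]
wrist_force: [-3.6, -4.5, 22.7]
opening: -0.0001
```

Request:
step_arm --pt "0 0 -0.01 0" --pt "0 0 -0.03 0" --pt "0 0 -0.035 0" --pt "0 0 -0.035 0" --pt "-0.02 0 -0.035 0" --pt "-0.03 0 -0.03 0" --pt "-0.03 0 -0.01 0" --pt "-0.01 0 0 0" --pt "0 0 0 0"

```text
time: 7.65
position: [0.4922, 0.1036, 0.3263]
tool_rot: [0.687, 0.725, 0.046, -0.025]
wrist_force: [0.2, 0.4, 0.2]
opening: -0.0001
```

```bash
python3 - <<'E'
from h import *
from scipy.spatial.transform import Rotation as Ro
w,m=snap('wrist','w4.png');b,_=snap('side','b4.png');a,_=snap('scene','a4.png')
s=state();print(s['position'],Ro.from_quat(s['tool_rot']).as_matrix().round(3))
im=w[:,:,::-1].astype(int)
mk=(im[:,:,0]>im[:,:,2]+50)&(im[:,:,0]>im[:,:,1]+30);mk[:,:200]=0;mk[:,320:]=0
y,x=np.nonzero(mk);print(x.mean(),y.mean(),len(x),onz(m,x.mean(),y.mean(),.193))
g=lambda i,y0,y1,x0,x1,s:cv2.resize(i[y0:y1,x0:x1],s,interpolation=2)
p=np.hstack([g(w,20,220,180,320,(280,400)),g(b,140,300,220,300,(200,400)),g(a,160,220,300,390,(300,200)).repeat(2,0)])
cv2.imwrite('pics/c4.png',p[:,:,::-1])
E
```

```text
[0.49139946 0.10596858 0.32448325] [[-0.057  0.998  0.023]
 [ 0.993  0.055  0.102]
 [ 0.101  0.029 -0.995]]
268.502024291498 209.66396761133603 247 [0.51091376 0.08500845 0.193     ]
```

View pics/c4.png

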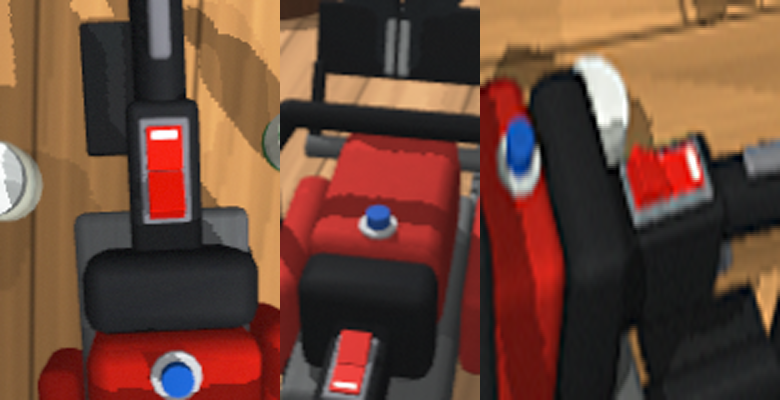

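The rocker has flipped: the ON half lies level and the OFF half is up. Valve next.

Request:
step_arm --pt "-0.01 0.006 0.015 0" --pt "-0.008 0.005 0.025 0" --pt "-0.006 0.004 0.03 0" --pt "-0.003 0.001 0.025 0" --pt "0 0 0.01 0" --pt "0 0 0 0" --pt "0 0 0 0"

```text
time: 8.38
position: [0.506, 0.1002, 0.2062]
tool_rot: [0.682, 0.729, 0.041, -0.034]
wrist_force: [0.1, 0.1, 0.6]
opening: 0.0003
```

Request:
step_arm --pt "-0.006 0.003 -0.002 0" --pt "-0.005 0.002 0 0" --pt "0 0 0 0"

```text
time: 8.63
position: [0.513, 0.0903, 0.2096]
tool_rot: [0.681, 0.731, 0.042, -0.033]
wrist_force: [-0.5, -0.3, 0.2]
opening: -0.0003
```

Request:
step_arm --pt "0 0 0.005 0" --pt "-0.001 0 0.005 0" --pt "-0.001 0 0.005 0"

```text
time: 8.88
position: [0.5173, 0.0893, 0.1989]
tool_rot: [0.681, 0.73, 0.046, -0.029]
wrist_force: [0.2, -0.7, -0.8]
opening: -0.0001
```

Request:
step_arm --pt "0 -0.003 0.004 0" --pt "0 -0.003 0.004 0" --pt "0 0 0.004 0"

```text
time: 9.13
position: [0.5136, 0.0895, 0.1878]
tool_rot: [0.681, 0.73, 0.048, -0.027]
wrist_force: [-2.4, -1.0, 4.0]
opening: 0.0002
```

Request:
step_arm --pt "0 0 0.004 0" --pt "0 0 0.004 0"

```text
time: 9.3
position: [0.5138, 0.0895, 0.1873]
tool_rot: [0.68, 0.731, 0.046, -0.027]
wrist_force: [-10.4, -3.1, 24.3]
opening: -0.0002
```

Request:
step_arm --pt "0 0 -0.01 0" --pt "0.002 0 -0.02 0" --pt "0.004 0 -0.035 0" --pt "0.005 0 -0.035 0" --pt "0.005 0 -0.03 0" --pt "0.015 0 0 0" --pt "0 0 0 0"

```text
time: 9.88
position: [0.5028, 0.1073, 0.3209]
tool_rot: [0.681, 0.731, 0.042, -0.033]
wrist_force: [-0.5, -0.8, -0.0]
opening: 0.0003
```

```bash
python3 - <<'E'
from h import *
w,m=snap('wrist','w5.png');b,_=snap('side','b5.png');a,_=snap('scene','a5.png')
s=state();print(s['position'],s['wrist_force'])
im=w[:,:,::-1].astype(int)
mk=(im[:,:,0]>im[:,:,2]+50)&(im[:,:,0]>im[:,:,1]+30);mk[:,:200]=0;mk[:,320:]=0
y,x=np.nonzero(mk);print(onz(m,x.mean(),y.mean(),.187))
g=lambda i,y0,y1,x0,x1,s:cv2.resize(i[y0:y1,x0:x1],s,interpolation=2)
p=np.hstack([g(b,130,330,170,340,(340,400)),g(a,130,280,220,400,(440,400))])
cv2.imwrite('pics/c5.png',p[:,:,::-1])
E
```

```text
[0.50245568 0.10562975 0.3188593 ] [ 1.40079299 -0.29014659 -0.44205319]
[0.51106809 0.08445095 0.187     ]
```

View pics/c5.png

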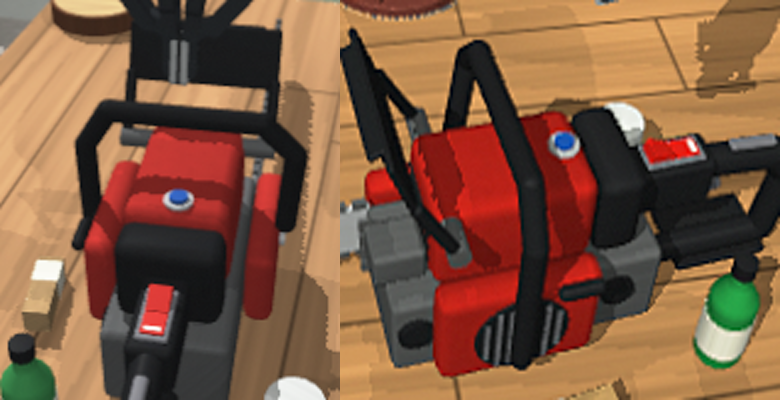

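```bash
python3 - <<'E'
from h import *
m=camera_model('side')
b0=cv2.imread('pics/b.png').max(2).astype(int);b=cv2.imread('pics/b3.png').max(2).astype(int)
for u in(250,270,290):
    for i,z in((b0,.286),(b,.278)):
        v=next(v for v in range(125,190) if i[v,u]<70); print(u,v,onz(m,u,v,z).round(4))
E
```

```text
250 141 [ 0.5654 -0.0541  0.286 ]
250 125 [ 0.5909 -0.1424  0.278 ]
270 143 [ 0.525  -0.0555  0.286 ]
270 142 [ 0.5296 -0.0748  0.278 ]
290 144 [ 0.4862 -0.061   0.286 ]
290 143 [ 0.4899 -0.0804  0.278 ]
```

```bash
python3 - <<'E'
from h import *
m=camera_model('side');ma=camera_model('scene')
f=np.array([.059,-.998,0]);l=np.array([.998,.059,0]);v=np.array([.5108,.083,0])
for th in(0,.05,.15,.25,.36):
    e=lambda s,o:v+f*(.125+.121*np.sin(th)+o*np.cos(th))+l*s+np.array([0,0,.165+.121*np.cos(th)-o*np.sin(th)])
    print(th,proj(m,e(-.03,.007)).round(1),proj(m,e(-.03,0)).round(1),'scene L/R top rear',proj(ma,e(.078,0)).round(1),proj(ma,e(-.078,0)).round(1))
A=[cv2.resize(cv2.imread(f'pics/{n}.png')[125:235,220:290],(350,550),interpolation=2) for n in('a','a5')]
cv2.imwrite('pics/g.png',np.hstack(A))
E
```

```text
0 [287.7 146.3] [287.1 148. ] scene L/R top rear [262.6 181.6] [245.9 128.9]
0.05 [288.1 145.1] [287.6 146.6] scene L/R top rear [259.2 182.1] [243.  129.3]
0.15 [289.  143.2] [288.5 144.3] scene L/R top rear [252.6 183.6] [237.2 130.5]
0.25 [289.8 141.9] [289.3 142.7] scene L/R top rear [246.1 185.5] [231.5 132.1]
0.36 [290.6 141.2] [290.1 141.6] scene L/R top rear [239.1 188.1] [225.4 134.5]
```

View pics/g.png

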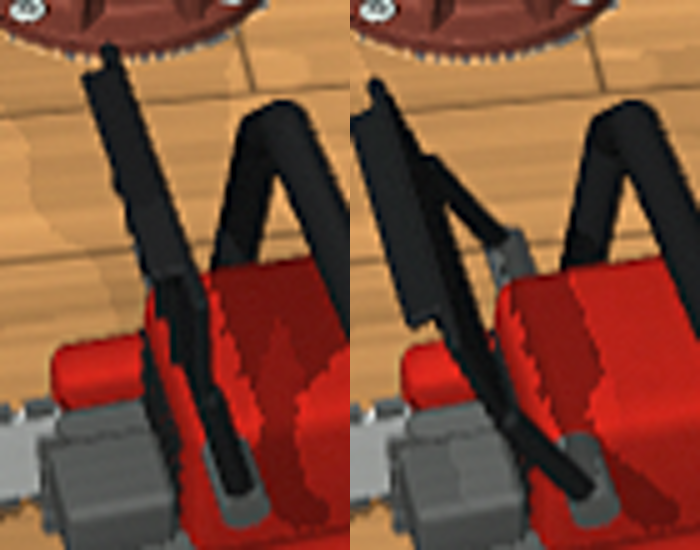

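```bash
python3 -c "
from h import *
print(state()['wrist_force']);print(hand_in())"
```

```text
[ 1.40079299 -0.29014659 -0.44205319]
the job is handed in; nothing more can be done
None
```

The job is handed in at about 10 s of the 53 s allowed. I pushed the hand guard forward, then pressed the rocker's white-marked end, then pressed the blue valve, all with closed fingertips.

| Control | Force while moving | Force at the stop | Last picture |
|---|---|---|---|
| Hand guard | about 9 N | about 20 N, with almost no further motion | leaning well forward |
| Ignition rocker | not separately seen | about 23 N | ON half level, OFF half up |
| Decompression valve | about 4 N | about 24 N vertical (about 27 N total) | pushed in, low in its collar |

- **Saw and bystanders:** the wrist camera put the valve at the same place before and after, within about 1 mm (0.511, 0.085), so the saw was not shoved. The carton, bottle and jar looked unmoved by eye; I did not measure them, and the wrench was outside my last picture crops. The arm ended clear of everything, about 0.32 m up.
- **Doubtful check:** the guard's angle from the pictures is only coarse. Its final corner positions fit 0.36 rad, but the shift between pictures gives about 0.30 to 0.36, depending on where it started. A first check from one side-view edge disagreed, but that view barely changes with the angle. I relied on the rise in force at the stop and the tip position, which came within about 2 mm of where I expected it.
- **Tool tilt:** the tool tilted about 7° while pushing the guard. I allowed for this in the later presses.

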